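Lock the honey jar in the one-hand jar clamp

TASK

A guest with the use of one hand wants the honey. Stand the honey jar gently on the floor of the white jar clamp, upright between its open jaws, and let go of it. Then turn the clamp's round black knob clockwise (seen from above) until the spring plunger drops into its notch, so that the jaw holds the jar fast; stop there at once, without wrenching the knob on against its stop (the plunger is slender), let go, and leave everything else on the table where it stands.

Things in the scene. Friction and masses are not known exactly. Their poses are not given: they have to be found in the camera images.
- clamp: Jar clamp fixed to the table: white board 250 x 100 mm (x -120 to +130), its top (the clamp's floor) 14 mm above the table. Origin on the table; x runs level from the plunger end over the knob to the V block, z up. Knob axis at x -55, y 0. Between the open jaw's flat pad (face at x 27) and the blue V block the jar has 6 to 10 mm to spare along x. Pad, jaw and V block reach 42 mm above the table.
- clamp_seat (a point): Point on the clamp's floor (14 mm above the table) under the jar's axis when the jar is clamped home in the V; axes as the clamp's. The jar ends within 3 mm of it, depending on how its facets lie. To stand it in, aim its axis 4 mm short (towards -x, away from the V block): there it has about 3 mm of room each way. The closing jaw slides it home.
- knob_grip (a point): Point on the knob's axis 56 mm above the table; fixed to the clamp, it does not turn. Middle of the knob's round ribbed rubber grip, 44 mm in diameter, 41 to 71 mm above the table. Under it a flange 62 mm across, top at 41 mm, hides the cams. The knob has no mark and starts at differing angles: it needs 0.8 to 1.5 rad clockwise from above. It stays where it is left.
- catch (a joint): Travel of the spring plunger towards the cam, m: under 0.001 while its tip rides on the rim, 0.005 fully dropped; its black pull button at the clamp's -x end then sits on the aluminium housing (before, 5 mm of red show). Turning takes 0.18 N m, up to 0.35 as the jaw closes, 0.18 again in the last 0.15 rad before the plunger falls; 0.08 rad beyond that the notch's far wall is a rigid stop.
- index_plunger: The spring plunger: level steel pin 8 mm thick along the clamp's x, 31 mm above the table, black button 20 mm across at its outer end. Origin at the clamp's origin while the tip rides on the rim, moving with the pin. A slender part: at most 15 N on its tip, that is 0.3 N m of knob torque against the stop on top of the 0.18 N m of friction. Riding and dropping load it with under 8 N
- pad: The jaw's sprung pad (white, blue rubber face): 50 wide, 26 high, face at x 27 mm in the clamp's frame while open; closes along +x and presses the jar with 3 to 8 N when locked. Origin at the clamp's origin while open, moving with the pad.
- honey_jar: Honey jar: faceted glass, 65 mm across the flats and 69 mm across the corners, 86 mm high, dark round lid 65 mm across from 75 mm up to the top, 0.23 to 0.45 kg. Origin at the middle of its underside, z up. It starts upright on the table to the right of the clamp, at the V block's end.
- jar_center (a point): Middle of the honey jar, on its axis, 43 mm above its underside.
- tea_jar: Glass iced-tea jar on a wire stand, part of the room, fixed: 150 mm across, 400 mm high, its tap reaching 120 mm towards the robot at 130 to 200 mm above the table. Origin at its foot. Keep the arm clear of it.
- left_mug: Blue and white mug, 92 mm high; bystander. Origin at its foot.
- sugar_caddy: Black caddy with sugar packets, 52 x 66 x 71 mm; bystander. Origin at its foot.
- jam_1: Red jam tub, 37 x 50 x 16 mm; bystander. Origin at its foot.
- jam_3: Purple jam tub, 37 x 50 x 16 mm; bystander. Origin at its foot.
- orange_1: Orange, 74 mm; bystander. Origin at its underside.
- apple_1: Apple, 70 mm; bystander. Origin at its underside.
- plate_stack: Stack of turquoise plates, 203 mm across, 32 mm high; bystander. Origin at its foot.
- glass_2: Upturned drinking glass, 81 mm across, 93 mm high; bystander. Origin at its foot.

How it is judged:
By the outcome, as a careful person would: the job done as asked, in the order asked, and still so for the second after the job is handed in, with the robot touching nothing.
It also fails if it takes over 72 s, if anything falls off the work surface, if the arm or the gripper's body presses on something with over 40 N, if the wrist force passes 120 N, or if a joint passes its speed limit or range.

ROBOT

A 7-joint arm with a two-finger parallel gripper is mounted at the origin on a cart in front of the work surface, level with it; the furniture and walls round the work are solid. World frame = base frame: x ahead of the robot, y to its left, z up, the work surface at z = 0. Lengths are in m, angles in degrees, forces in N, time in s.
With the tool pointing down it reaches from about 0.425 to 0.875 m from the base axis. Payload 4.7 kg.
Tool frame: the origin (TCP) lies at the very end of the fingers, on their centre line; the grasp point (between the pads) lies 19 mm behind it (env.grasp_offset is the distance from the TCP to the grasp point, in m); z points along the fingers, y is the line along which they close (so a half turn about z gives the same grasp; the last joint's range is limited). The gripper opens to 87 mm and grips with 3 to 60 N. Pads are 19 mm wide; open, the fingers measure 117 mm over their backs; the gripper's body (75 mm by 190 mm) begins 51 mm behind the grasp point.
Start: joints at [-66.171, 18.392, -4.016, 83.108, 1.295, 78.541, -3.26], TCP at [0.254, 0.598, 0.223] pointing down, gripper open.
Joint ranges: [-163.93, 163.93], [-17.29, 119.83], [-79.2, 71.16], [3.27, 140.29], [-89.18, 269.18], [5.43, 117.66], [-154.24, 154.24]. Speed limits (degrees/s): [147.25, 147.25, 180, 180, 180, 180, 180].

INTERFACE

Orientations are given as [roll, pitch, yaw] about the fixed x, y, z axes, in that order (R = Rz(yaw) Ry(pitch) Rx(roll)).
In Python, from cell import env gives the robot as it stands. The module is installed in compiled form; this text tells all that it offers.
- The arm moves only by the tool drive_tool, never from a script. Its argument "moves" is one flat list of numbers, 5 for each row, row after row: the shift along the tool's x, y, z in units of 40 mm (1.0 is 40 mm), then the turn about the tool's z in units of 10 degrees (1.0 is 10 degrees), then the finger opening in mm, from 0 to 87. A call has 1 to 5 rows; each row is the pose to reach, as a shift and turn from the pose commanded when the call began, along the tool's axes at that moment; what a row does not reach only later rows make up. A row lasts 1/8 s, in which the tool goes at most 62.5 mm and 10.7 degrees, less where a joint would pass 70% of its speed; a pose out of reach is approached as far as the arm can. A call with a gripper value outside its range is refused whole. The fingers move at their own pace and stop on an object; "squeeze" is the grip in N (left out, the last holds). Time passes only in rows, so rows that repeat a pose let the fingers close. It gives the time, the measured TCP pose, the force, the opening and the grip force at its end, in the units of the state.
- env.get_obs(): the state, without advancing time (a new reading comes with each control period).
- env.read_camera(name): name is "scene" or "top" or "wrist"; returns (picture, depth): 420x560x3 uint8, red, green, blue; 420x560 float32, m along the optical axis (not along the pixel's ray), 0 where there is no reading.
- env.camera_model(name): a dict with "K" (3x3 intrinsics, pixels), "rvec" (rotation vector, rad) and "tvec" (3), from world to camera coordinates, as OpenCV has them; the wrist camera has in their place "tool_from_camera" (4x4, takes a point from camera to tool coordinates, whose origin is the TCP and whose axes are the flange's). Camera axes: x right, y down, z forward; pixel columns grow to the right and rows downward; lengths in m; the calibration is good to about 2 mm. A picture is of the moment at which its call begins: read the wrist's pose just before it. camera_model takes no time and is no camera call.
- env.sign_off(): hands the job in; it is judged then, once.
The state is a dict: "time_s": time; "qpos": joint angles; "joint_velocities": joint speeds; "effort": joint torques, N m; "tool_pos": TCP position; "tool_rot": TCP orientation; "force": force on the tool from outside, world axes, zero at the start; "wrist_torque": the same for the moment, N m; "grip_width": finger opening in m; "grasp_force": force on a finger pad.
Only numpy, scipy, OpenCV 4.12 (cv2) and the standard library are available. Lean on these libraries where they do the work, as an engineer would, in place of code of your own. Each camera call takes 0.05 s, during which the arm holds its last target. There are 200 camera calls.

## Working session

There is one attempt and no reset: what is moved stays moved. The work goes in short steps, Python scripts to look and compute and a tool call to move; the robot and the scene stay as the last step left them, time stands still between calls to the robot, and variables do not carry over. Pictures are saved under pics/ and viewed, at most 10 in all, crops included, and the job is handed in when it is done.

Besides the shell and the picture viewer there is one more tool, called after "Emit:" in YAML: its name, and indented under it one key for each argument. drive_tool: Moves the arm, as the interface text tells. Its arguments: {"type":"object","properties":{"moves":{"type":"array","items":{"type":"number"}},"squeeze":{"type":"number"}},"required":["moves"]}

```bash
mkdir -p pics; cat > h.py <<'E'
import numpy as np, cv2
from cell import env
from scipy.spatial.transform import Rotation as R
def cam(n):
    o=env.get_obs(); p,d=env.read_camera(n); m=env.camera_model(n); K=np.array(m["K"])
    if n=="wrist":
        T=np.eye(4); T[:3,:3]=R.from_euler('xyz',o["tool_rot"],degrees=True).as_matrix(); T[:3,3]=o["tool_pos"]
        M=T@np.array(m["tool_from_camera"])
    else:
        W=np.eye(4); W[:3,:3]=cv2.Rodrigues(np.array(m["rvec"],float))[0]; W[:3,3]=np.ravel(m["tvec"]); M=np.linalg.inv(W)
    v,u=np.mgrid[:420,:560]
    P=np.stack([(u-K[0,2])/K[0,0]*d,(v-K[1,2])/K[1,1]*d,d,np.ones_like(d)],-1)@M.T
    P=P[...,:3]; P[d==0]=np.nan
    return p,P
def save(n,p): cv2.imwrite(f"pics/{n}.png",p[...,::-1])
def go(xyz,yaw=0):
    "shift in tool units"
    o=env.get_obs(); r=R.from_euler('xyz',o["tool_rot"],degrees=True)
    return (r.inv().apply(np.array(xyz)-o["tool_pos"])/0.04).round(2)
E
python3 - <<'E'
from h import *
o=env.get_obs(); print({k:np.round(v,3) for k,v in o.items()}, env.grasp_offset)
a,P=cam("scene"); b,Q=cam("top")
np.savez("a.npz",P=P,Q=Q,a=a,b=b)
save("scene",a); save("top",b)
E
```

```text
{'time_s': np.float64(0.0), 'qpos': array([-66.17 ,  18.439,  -4.016,  83.175,   1.297,  78.541,  -3.26 ]), 'joint_velocities': array([ 0.025, -0.015,  0.09 ,  0.059,  0.013, -0.018,  0.071]), 'effort': array([ 1.0000e-03, -4.9129e+01, -4.0300e-01, -3.1252e+01, -6.4000e-02,
        4.4000e-02,  0.0000e+00]), 'tool_pos': array([0.254, 0.598, 0.221]), 'tool_rot': array([-1.7989e+02,  7.0000e-03,  1.5698e+02]), 'force': array([-0.262, -0.583, -0.007]), 'wrist_torque': array([-0.011, -0.051,  0.008]), 'grasp_force': np.float64(0.0), 'grip_width': np.float64(0.087)} 0.0187
```

View pics/scene.png

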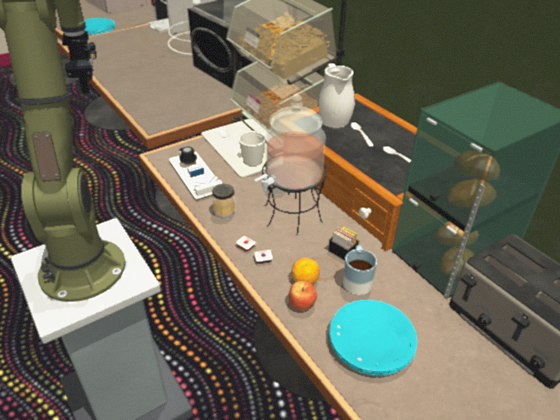

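View pics/top.png

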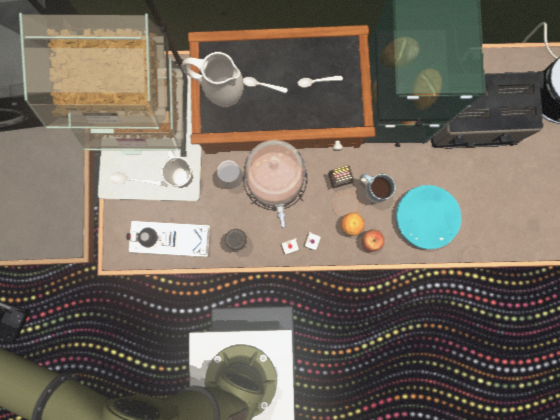

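The scene view shows the clamp near (200,180) and the jar at (223,200). In the top view the clamp spans columns 130–210 and rows 221–257, the knob is at (148,237), the jar lid at (234,240), the tea jar at (275,175) with its tap at (282,215), and the glass at (229,175).

```bash
python3 - <<'E'
from h import *
z=np.load("a.npz"); Q=z["Q"]; b=z["b"]
for n,(u,v) in dict(knob=(148,237),jar=(234,240),tap=(282,215),tea=(275,175),glass=(229,175),cup=(177,172),jam=(290,246),table=(215,215)).items(): print(n,Q[v,u].round(3))
def blob(c,r,lo,hi):
    d=np.hypot(*(Q[...,:2]-Q[c[1],c[0],:2]).transpose(2,0,1)); m=(d<r)&(Q[...,2]>lo)&(Q[...,2]<hi)
    q=Q[m]; (x,y),rr=cv2.minEnclosingCircle(q[:,:2].astype(np.float32)); return m.sum(),q.mean(0).round(4),round(x,4),round(y,4),round(rr,4)
print("jarlid",blob((234,240),.06,.07,.1)); print("knob",blob((148,237),.04,.06,.08))
# board
m=(Q[...,2]>.008)&(Q[...,2]<.05); m[:215]=0;m[262:]=0;m[:,:124]=0;m[:,216:]=0
w=m&(b.min(-1)>150); q=(Q[w][:,:2]*1000).astype(np.float32); print(cv2.minAreaRect(q),len(q))
save("crop",cv2.resize(b[210:265,120:260],None,fx=5,fy=5,interpolation=2))
E
```

```text
knob [0.448 0.268 0.071]
jar [0.431 0.005 0.091]
tap [ 0.491 -0.14   0.2  ]
tea [ 0.575 -0.124  0.349]
glass [0.628 0.017 0.092]
cup [0.656 0.191 0.021]
jam [ 0.411 -0.163  0.014]
table [ 0.517  0.074 -0.001]
jarlid (np.int64(370), array([4.341e-01, 1.000e-04, 8.550e-02]), 0.4346, 0.0009, 0.0329)
knob (np.int64(177), array([0.4502, 0.2756, 0.0711]), 0.451, 0.2773, 0.0235)
((446.93353271484375, 217.54473876953125), (250.21295166015625, 102.12606811523438), 85.17684936523438) 2087
```

View pics/crop.png

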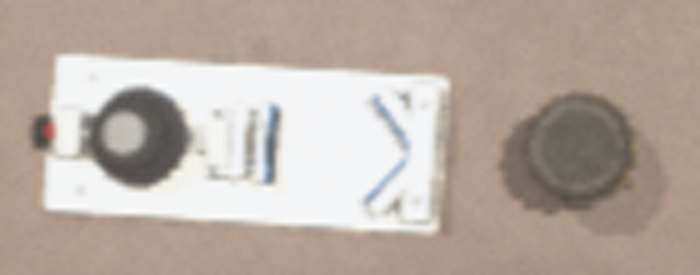

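The crop shows the clamp lying with its plunger and button at left (48,131), the knob at (140,137), the pad face at (270,143), the V block at right and the jar at (580,148). All heights and sizes match the given values. Next I go above the jar.

```bash
python3 - <<'E'
from h import *
print(go([.434,.001,.17]))
E
```

```text
[ -9.97 -11.97   1.31]
```

Emit:
drive_tool:
  moves: [-9.97, -11.97, 0, 6.7, 87, -9.97, -11.97, 0, 6.7, 87, -9.97, -11.97, 0, 6.7, 87, -9.97, -11.97, 0, 6.7, 87, -9.97, -11.97, 0, 6.7, 87]

```text
time_s: 0.72
tool_pos: [0.3446, 0.2968, 0.2223]
tool_rot: [-180.0, 0.0, 102.9]
force: [1.1, -0.2, 0.7]
grip_width: 0.0869
grasp_force: 0.0
```

```bash
python3 - <<'E'
from h import *
o=env.get_obs(); print(o["tool_pos"],o["tool_rot"],o["qpos"].round(1),go([.434,.001,.17]))
E
```

```text
[0.34464919 0.29680941 0.22226898] [-1.79997824e+02  9.38593129e-04  1.02910736e+02] [-53.5  -5.8   8.9 109.7   0.9  76.  -32. ] [-7.71  0.53  1.31]
```

Emit:
drive_tool:
  moves: [-7.71, 0.53, 0, 1.3, 87, -7.71, 0.53, 0, 1.3, 87, -7.71, 0.53, 0.5, 1.3, 87, -7.71, 0.53, 1.3, 1.3, 87, -7.71, 0.53, 1.3, 1.3, 87]

```text
time_s: 1.35
tool_pos: [0.4346, 0.0065, 0.1719]
tool_rot: [179.9, -0.1, 90.3]
force: [1.1, 0.9, -0.5]
grip_width: 0.0868
grasp_force: 0.0
```

Emit:
drive_tool:
  moves: [0, 0, 0, 0, 87, 0, 0, 0, 0, 87]

```text
time_s: 1.6
tool_pos: [0.4341, 0.009, 0.1722]
tool_rot: [-180.0, -0.0, 90.3]
force: [-0.0, 0.7, -0.5]
grip_width: 0.0869
grasp_force: 0.0
```

```bash
python3 - <<'E'
from h import *
o=env.get_obs(); print(o["tool_pos"],o["tool_rot"],o["qpos"].round(1))
p,P=cam("wrist"); save("w1",p)
m=(P[...,2]>.08)&(P[...,2]<.095)&(np.hypot(P[...,0]-.434,P[...,1])<.06)
q=P[m]; print(m.sum(),q.mean(0),cv2.minEnclosingCircle(q[:,:2].astype(np.float32)))
E
```

```text
[0.43408511 0.00895018 0.17222754] [-1.79967081e+02 -2.99928329e-02  9.02642788e+01] [-38.   -8.6  30.9 116.8   4.6  70.6  -8.6]
3871 [0.43223692 0.00300505 0.08658904] ((0.4320007264614105, 0.001719617284834385), 0.03249862417578697)
```

View pics/w1.png

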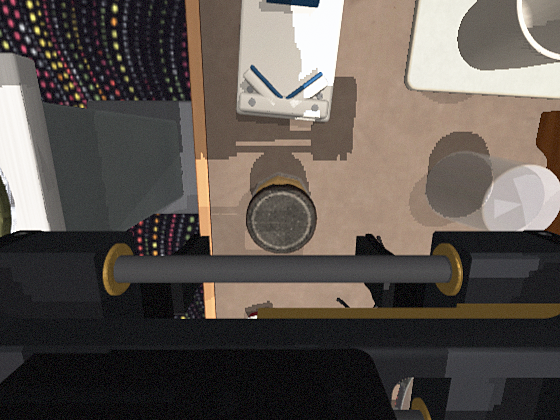

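The wrist view shows the jar lid at (281,219) between the fingers, with the V block's end of the clamp at (285,95). The jar axis is at about (0.432, 0.002). Descending.

Emit:
drive_tool:
  moves: [-0.17, -0.05, 0.5, 0, 87, -0.17, -0.05, 1.5, 0, 87, -0.17, -0.05, 2.5, 0, 87, -0.17, -0.05, 3.35, 0, 87, -0.17, -0.05, 3.35, 0, 87]

```text
time_s: 2.28
tool_pos: [0.4302, 0.0026, 0.0367]
tool_rot: [-179.7, 0.1, 90.4]
force: [-0.3, 0.4, -0.4]
grip_width: 0.0871
grasp_force: 0.0
```

Emit:
drive_tool:
  moves: [0, 0, 0, 0, 60, 0, 0, 0, 0, 60, 0, 0, 0, 0, 60, 0, 0, 0, 0, 60, 0, 0, 0, 0, 60]
  squeeze: 15

```text
time_s: 2.9
tool_pos: [0.4333, 0.002, 0.0396]
tool_rot: [179.9, -0.1, 90.3]
force: [-1.0, -0.2, 6.9]
grip_width: 0.0676
grasp_force: 15.0
```

Emit:
drive_tool:
  moves: [0, 0, 0, 0, 60, 0, 0, -0.4, 0, 60, 0, 0, -1, 0, 60, 0, 0, -1.7, 0, 60, 0, 0, -2.2, 0, 60]
  squeeze: 25

```text
time_s: 3.52
tool_pos: [0.4323, 0.0014, 0.1272]
tool_rot: [180.0, -0.0, 90.2]
force: [-0.9, -0.2, -4.4]
grip_width: 0.0668
grasp_force: 25.0
```

Emit:
drive_tool:
  moves: [0, 0, 0, 0, 60, 0, 0, 0, 0, 60]

```text
time_s: 3.78
tool_pos: [0.4315, 0.0014, 0.1253]
tool_rot: [-179.9, 0.0, 90.3]
force: [0.2, 0.1, -4.7]
grip_width: 0.0671
grasp_force: 25.0
```

```bash
python3 - <<'E'
from h import *
o=env.get_obs(); print({k:np.round(v,4) for k,v in o.items()})
p,P=cam("wrist"); save("w2",p); np.savez("w2.npz",p=p,P=P)
E
```

```text
{'time_s': np.float64(3.775), 'qpos': array([-38.0493,  -6.0411,  32.9448, 120.5212,   3.6294,  64.6877,
        -6.5496]), 'joint_velocities': array([-0.0063,  0.6546, -0.0611,  0.2714,  0.0875,  0.1252, -0.0605]), 'effort': array([ 2.51000e-02, -2.00587e+01, -1.75970e+00, -3.11165e+01,
       -5.45000e-02, -2.21000e-02, -1.60000e-03]), 'tool_pos': array([0.4315, 0.0014, 0.1253]), 'tool_rot': array([-1.799113e+02,  7.300000e-03,  9.025890e+01]), 'force': array([ 0.1621,  0.1421, -4.6624]), 'wrist_torque': array([-0.1197,  0.0856,  0.0348]), 'grasp_force': np.float64(24.9994), 'grip_width': np.float64(0.0671)}
```

View pics/w2.png

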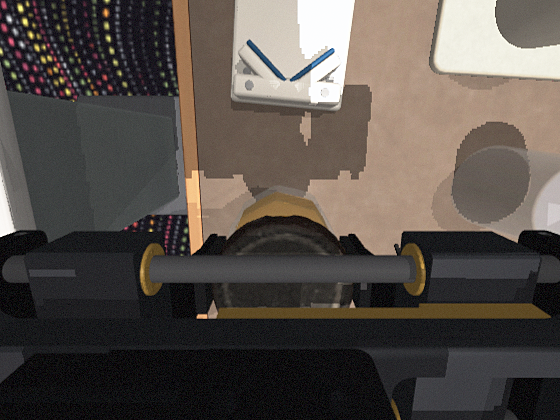

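The jar is held and lifted, and the V block shows with its apex at (288,80). I move closer and measure the pad and V.

Emit:
drive_tool:
  moves: [1, 0, 0, 0, 60, 2, 0, 0, 0, 60, 2, 0.15, 0, 0, 60, 2, 0.15, 0, 0, 60, 2, 0.15, 0, 0, 60]

```text
time_s: 4.45
tool_pos: [0.4377, 0.0803, 0.1258]
tool_rot: [-179.9, 0.0, 90.2]
force: [-0.8, -0.3, -3.9]
grip_width: 0.0667
grasp_force: 25.0
```

```bash
python3 - <<'E'
from h import *
p,P=cam("wrist"); save("w3",p); np.savez("w3.npz",p=p,P=P)
X=P.reshape(-1,3); z=P[...,2]; hsv=cv2.cvtColor(p,cv2.COLOR_RGB2HSV)
blue=(hsv[...,0]>95)&(hsv[...,0]<125)&(hsv[...,1]>120)&(z>.01)&(z<.05)
n,l,s,c=cv2.connectedComponentsWithStats(blue.astype(np.uint8))
for i in range(1,n):
    if s[i,4]>40:
        q=P[l==i]; t=q[q[:,2]>.036]
        print(s[i],len(t),t.min(0).round(4) if len(t) else 0,t.max(0).round(4) if len(t) else 0,cv2.minAreaRect((t[:,:2]*1000).astype(np.float32)) if len(t) else 0)
w=(p.min(-1)>140)&(z>.008)&(z<.02)&(P[...,0]<.52)
n,l,s,c=cv2.connectedComponentsWithStats(w.astype(np.uint8)); i=1+s[1:,4].argmax()
q=P[w]; print(cv2.minAreaRect((q[:,:2]*1000).astype(np.float32)),q[:,1].min(),q[:,1].max(),np.nanmedian(q[:,2]))
E
```

```text
[258  63  62  15 542] 349 [0.418  0.1945 0.036 ] [0.4656 0.2016 0.0444] ((441.753662109375, 198.04576110839844), (3.262333631515503, 47.85945129394531), 84.97628784179688)
[242 145  35  35 309] 222 [0.4034 0.1108 0.0364] [0.4316 0.1392 0.0449] ((417.7322998046875, 124.44795227050781), (3.511124610900879, 38.83781433105469), 44.954429626464844)
[282 151  40  29 288] 200 [0.4367 0.1108 0.036 ] [0.4693 0.1334 0.0453] ((453.07574462890625, 121.549072265625), (39.1895751953125, 3.13761043548584), 34.684513092041016)
((440.4656066894531, 177.72125244140625), (164.83609008789062, 99.48583221435547), 85.06204986572266) 0.09191968828847795 0.2557017022992796 0.014983912191805893
```

View pics/w3.png

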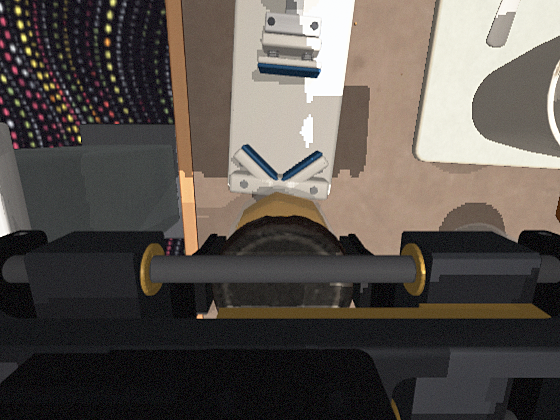

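The wrist view shows the pad's blue face at (289,70) and the V with its apex at (282,178). Seen in the wrist camera, the target axis is (0.438, 0.1585). Moving above it.

Emit:
drive_tool:
  moves: [1, 0.02, 0, 0, 60, 1.95, 0.02, 0, 0, 60, 1.95, 0.02, 0, 0, 60, 1.95, 0.02, 0, 0, 60, 1.95, 0.02, 0, 0, 60]

```text
time_s: 5.12
tool_pos: [0.4386, 0.1581, 0.1263]
tool_rot: [-180.0, 0.0, 90.1]
force: [0.3, -0.8, -3.2]
grip_width: 0.0669
grasp_force: 25.0
```

Emit:
drive_tool:
  moves: [0, 0, 0, 0, 60, 0, 0, 0, 0, 60]

```text
time_s: 5.38
tool_pos: [0.4386, 0.1591, 0.1264]
tool_rot: [180.0, -0.0, 90.2]
force: [0.1, 0.3, -3.3]
grip_width: 0.067
grasp_force: 25.0
```

```bash
python3 - <<'E'
from h import *
print(env.get_obs()["tool_pos"],go([.438,.1585,.066]))
b,Q=cam("scene"); d=np.hypot(Q[...,0]-.438,Q[...,1]-.1585)
m=(d<.05)&(Q[...,2]>.08)&(Q[...,2]<.2); print(m.sum())
save("s2",cv2.resize(b[120:240,140:280],None,fx=4,fy=4,interpolation=2))
p,P=cam("wrist")
m=(np.hypot(P[...,0]-.438,P[...,1]-.1585)<.045)&(P[...,2]>.1665)&(P[...,2]<.178); q=P[m]; print(m.sum(),q.max(0),q.min(0),np.median(q[:,2]))
# fit circle to the +y lid rim
q=q[:, :2]; 
from scipy.optimize import least_squares
bins=np.linspace(q[:,0].min(),q[:,0].max(),40); rim=[]
for a,c in zip(bins[2:-3],bins[3:-2]):
    s=q[(q[:,0]>=a)&(q[:,0]<c)]
    if len(s): rim.append(s[s[:,1].argmax()])
rim=np.array(rim); f=least_squares(lambda t:np.hypot(rim[:,0]-t[0],rim[:,1]-t[1])-.0325,[.438,.1585],loss='soft_l1',f_scale=.001); print(f.x,f.cost)
E
```

```text
[0.43857626 0.15909101 0.12640231] [-0.02 -0.01  1.51]
794
8003 [0.47681551 0.19159699 0.17799862] [0.39923824 0.14712146 0.16651744] 0.173318071833965
[0.4378351  0.15886567] 6.338099380576781e-06
```

View pics/s2.png

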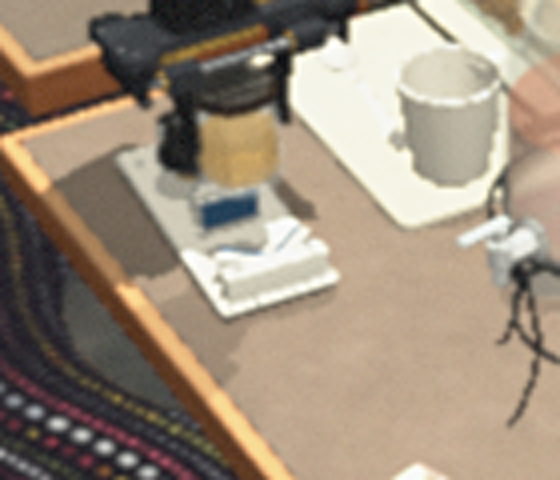

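The scene crop shows the jar held upright over the clamp at (235,140), clear of the pad at (228,210). The lid fit puts its axis at (0.438, 0.159), on target, with the base 39 mm below the TCP. Lowering.

Emit:
drive_tool:
  moves: [0, 0, 0.5, 0, 60, 0, 0, 1, 0, 60, 0, 0, 1.4, 0, 60, 0, 0, 1.6, 0, 60, 0, 0, 1.6, 0, 60]

```text
time_s: 6.1
tool_pos: [0.4383, 0.1594, 0.062]
tool_rot: [-180.0, 0.0, 90.3]
force: [-0.6, -0.5, -3.8]
grip_width: 0.067
grasp_force: 25.0
```

Emit:
drive_tool:
  moves: [0, 0, 0.04, 0, 60, 0, 0, 0.08, 0, 60, 0, 0, 0.12, 0, 60, 0, 0, 0.12, 0, 60]

```text
time_s: 6.6
tool_pos: [0.4385, 0.1595, 0.0576]
tool_rot: [180.0, -0.0, 90.3]
force: [0.0, -0.6, -4.7]
grip_width: 0.0676
grasp_force: 25.0
```

Emit:
drive_tool:
  moves: [0, 0, 0.03, 0, 60, 0, 0, 0.06, 0, 60, 0, 0, 0.06, 0, 60]

```text
time_s: 6.98
tool_pos: [0.4384, 0.1595, 0.0551]
tool_rot: [-180.0, 0.0, 90.3]
force: [0.1, 0.8, -4.5]
grip_width: 0.0671
grasp_force: 25.0
```

Emit:
drive_tool:
  moves: [0, 0, 0.025, 0, 60, 0, 0, 0.025, 0, 60]

```text
time_s: 7.22
tool_pos: [0.4384, 0.1595, 0.0541]
tool_rot: [-180.0, 0.0, 90.3]
force: [0.4, 0.0, -2.6]
grip_width: 0.0669
grasp_force: 25.0
```

Emit:
drive_tool:
  moves: [0, 0, 0.025, 0, 60, 0, 0, 0.025, 0, 60]

```text
time_s: 7.48
tool_pos: [0.4386, 0.1595, 0.0536]
tool_rot: [-180.0, -0.0, 90.3]
force: [-2.1, -1.0, 3.3]
grip_width: 0.0672
grasp_force: 25.0
```

Contact. Releasing, then rising.

Emit:
drive_tool:
  moves: [0, 0, 0, 0, 68, 0, 0, 0, 0, 72, 0, 0, 0, 0, 80, 0, 0, 0, 0, 87, 0, 0, 0, 0, 87]
  squeeze: 5

```text
time_s: 8.1
tool_pos: [0.4386, 0.1596, 0.0531]
tool_rot: [180.0, -0.0, 90.3]
force: [0.1, -0.6, -0.8]
grip_width: 0.0854
grasp_force: 0.0
```

Emit:
drive_tool:
  moves: [0, 0, -0.5, 0, 87, 0, 0, -1.2, 0, 87, 0, 0, -2, 0, 87, 0, 0, -2.3, 0, 87, 0, 0, -2.3, 0, 87]

```text
time_s: 8.72
tool_pos: [0.4388, 0.1598, 0.1454]
tool_rot: [179.9, -0.0, 90.3]
force: [-0.0, -0.1, -0.5]
grip_width: 0.0872
grasp_force: 0.0
```

```bash
python3 - <<'E'
from h import *
o=env.get_obs(); print(o["tool_pos"],o["tool_rot"],o["qpos"].round(1))
p,P=cam("wrist"); save("w4",p)
c=np.array([.438,.159])
m=(np.hypot(P[...,0]-c[0],P[...,1]-c[1])<.045)&(P[...,2]>.09)&(P[...,2]<.11); q=P[m]; print(m.sum(),q.mean(0),cv2.minEnclosingCircle(q[:,:2].astype(np.float32)),np.percentile(q[:,2],[5,50,95]))
m=(P[...,2]>.066)&(P[...,2]<.078)&(np.hypot(P[...,0]-.447,P[...,1]-.276)<.04); q=P[m]; print(m.sum(),q.mean(0),cv2.minEnclosingCircle(q[:,:2].astype(np.float32)))
E
```

```text
[0.43883054 0.15978236 0.14541619] [ 1.79934254e+02 -4.94747950e-02  9.02739510e+01] [-46.9  -1.6  23.4 114.7   0.7  66.6 -23.4]
5100 [0.43797659 0.16354612 0.10037446] ((0.4381983280181885, 0.1597355455160141), 0.03262339532375336) [0.0988044  0.10055214 0.10190822]
2942 [0.44875417 0.27772838 0.07203629] ((0.4490644335746765, 0.27813807129859924), 0.023311302065849304)
```

View pics/w4.png

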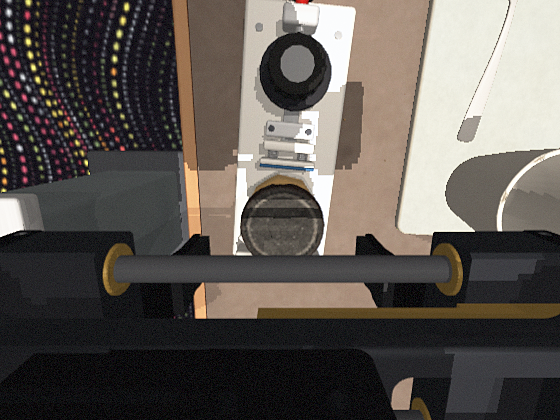

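The wrist view shows the jar standing upright at (282,222), 100 mm lid top, between the open pad and V. The knob is at (295,70) and the red of the plunger at (302,3), so the wrist camera can watch it if the tool ends near yaw 90. Moving over the knob at yaw 145.

Emit:
drive_tool:
  moves: [1.5, 0.13, 0, -1, 87, 2.95, 0.25, 0, -2, 87, 2.95, 0.25, 0, -3, 87, 2.95, 0.25, 0, -4, 87, 2.95, 0.25, 0, -5, 87]

```text
time_s: 9.4
tool_pos: [0.447, 0.2771, 0.143]
tool_rot: [-179.8, -0.0, 140.6]
force: [0.3, 0.1, -0.7]
grip_width: 0.087
grasp_force: 0.0
```

Emit:
drive_tool:
  moves: [0, 0, 0, -0.5, 87, 0, 0, 0, -0.5, 87, 0, 0, 0, -0.5, 87]

```text
time_s: 9.78
tool_pos: [0.4475, 0.2772, 0.1442]
tool_rot: [-179.9, -0.0, 145.2]
force: [0.6, -0.6, 0.1]
grip_width: 0.0871
grasp_force: 0.0
```

```bash
python3 - <<'E'
from h import *
o=env.get_obs(); print(o["tool_pos"],o["tool_rot"],o["qpos"].round(1),o["wrist_torque"])
p,P=cam("wrist")
m=(P[...,2]>.066)&(P[...,2]<.078)&(np.hypot(P[...,0]-.449,P[...,1]-.278)<.04); q=P[m]; (x,y),r=cv2.minEnclosingCircle(q[:,:2].astype(np.float32));print(m.sum(),x,y,r,go([.449,.278,.0455]))
E
```

```text
[0.44751841 0.27724263 0.14420341] [-1.79916984e+02 -2.19165066e-02  1.45175186e+02] [-50.2   6.5  16.6 107.   -2.   66.9  22.3] [ 0.00377493 -0.0365382  -0.00070859]
2058 0.44871750473976135 0.27852481603622437 0.02306424453854561 [-0.02  0.04  2.47]
```

Emit:
drive_tool:
  moves: [-0.01, 0.04, 0.8, 0, 87, -0.01, 0.04, 1.6, 0, 87, -0.01, 0.04, 2.2, 0, 87, -0.01, 0.04, 2.45, 0, 87, -0.01, 0.04, 2.45, 0, 87]

```text
time_s: 10.45
tool_pos: [0.449, 0.2785, 0.0468]
tool_rot: [-179.9, -0.0, 145.2]
force: [-0.1, 0.4, 0.4]
grip_width: 0.087
grasp_force: 0.0
```

Emit:
drive_tool:
  moves: [0, 0, 0, 0, 38, 0, 0, 0, 0, 38, 0, 0, 0, 0, 38, 0, 0, 0, 0, 38, 0, 0, 0, 0, 38]
  squeeze: 25

```text
time_s: 11.08
tool_pos: [0.4492, 0.2787, 0.0472]
tool_rot: [180.0, 0.0, 145.3]
force: [1.1, -0.9, -0.1]
grip_width: 0.0448
grasp_force: 0.0
```

Emit:
drive_tool:
  moves: [0, 0, 0, 0, 38, 0, 0, 0, 0, 38, 0, 0, 0, 0, 38]

```text
time_s: 11.45
tool_pos: [0.4493, 0.2788, 0.0472]
tool_rot: [180.0, 0.0, 145.3]
force: [0.3, 0.1, 0.5]
grip_width: 0.0436
grasp_force: 25.0
```

```bash
cat > t.py <<'E'
from h import *
o=env.get_obs(); p,P=cam("wrist"); h=cv2.cvtColor(p,cv2.COLOR_RGB2HSV)
red=((h[...,0]<8)|(h[...,0]>172))&(h[...,1]>150)&(h[...,2]>70)
c=np.hypot(P[...,0]-.455,P[...,1]-.345)<.05
print(o["tool_pos"].round(4),o["tool_rot"][2].round(1),o["force"].round(1),o["wrist_torque"].round(3),o["grasp_force"],o["grip_width"].round(4),"red",(red&c).sum(),"all",red.sum(),"see",c.sum())
X=env.read_camera("scene")[0]; hh=cv2.cvtColor(X,cv2.COLOR_RGB2HSV)[130:215,150:215]
print("scene red",(((hh[...,0]<5)|(hh[...,0]>174))&(hh[...,1]>150)).sum())
Y=env.read_camera("top")[0]; hh=cv2.cvtColor(Y,cv2.COLOR_RGB2HSV)[225:250,120:145]
print("top red",(((hh[...,0]<8)|(hh[...,0]>172))&(hh[...,1]>110)).sum())
E
python3 t.py
```

```text
Traceback (most recent call last):
  File "t.py", line 5, in <module>
    print(o["tool_pos"].round(4),o["tool_rot"][2].round(1),o["force"].round(1),o["wrist_torque"].round(3),o["grasp_force"],o["grip_width"].round(4),"red",(red&c).sum(),"all",red.sum(),"see",c.sum())
                                                                                                                           ^^^^^^^^^^^^^^^^^^^^^
AttributeError: 'float' object has no attribute 'round'
```

Emit:
drive_tool:
  moves: [0, 0, 0, 0.5, 38, 0, 0, 0, 1, 38, 0, 0, 0, 1.5, 38, 0, 0, 0, 2, 38, 0, 0, 0, 2, 38]

```text
time_s: 12.12
tool_pos: [0.4493, 0.2788, 0.0472]
tool_rot: [180.0, -0.0, 125.3]
force: [0.4, -0.2, -0.5]
grip_width: 0.0432
grasp_force: 25.0
```

```bash
sed -i 's/o\["grip_width"\].round(4)/o["grip_width"]/' t.py; python3 t.py
```

```text
[0.4493 0.2788 0.0472] 125.3 [ 0.4 -0.2 -0.5] [ 0.068 -0.069 -0.213] 25.000340240076184 0.04319256838145153 red 156 all 211 see 53409
scene red 0
top red 0
```

Emit:
drive_tool:
  moves: [0, 0, 0, 0.5, 38, 0, 0, 0, 1, 38, 0, 0, 0, 1.5, 38, 0, 0, 0, 2, 38, 0, 0, 0, 2, 38]

```text
time_s: 12.9
tool_pos: [0.4493, 0.2788, 0.0472]
tool_rot: [180.0, -0.0, 105.3]
force: [0.7, 1.2, 0.7]
grip_width: 0.0434
grasp_force: 25.0
```

```bash
python3 t.py;python3 - <<'E'
from h import *
p,P=cam("wrist"); save("w5",p)
E
```

```text
[0.4493 0.2788 0.0472] 105.3 [0.7 1.2 0.7] [ 0.023 -0.025 -0.195] 25.000244197435677 0.04339209102803598 red 150 all 197 see 53873
scene red 0
top red 0
```

View pics/w5.png

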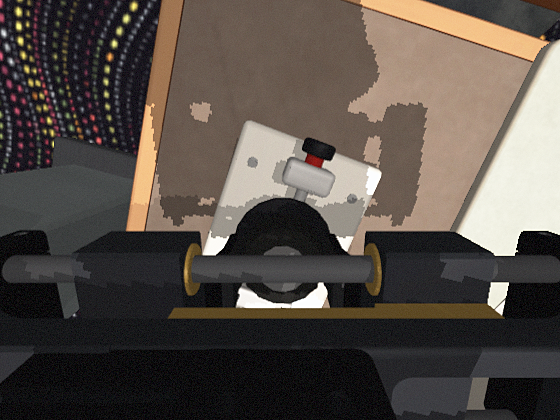

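The wrist view shows the knob gripped at (285,240), the black button at (318,150), and red still showing at (316,161). The knob has turned 40° so far. From here I take small steps with a check after each.

Emit:
drive_tool:
  moves: [0, 0, 0, 0.25, 38, 0, 0, 0, 0.5, 38, 0, 0, 0, 0.5, 38]

```text
time_s: 13.48
tool_pos: [0.4493, 0.2788, 0.0473]
tool_rot: [180.0, -0.0, 100.4]
force: [1.2, 0.2, -0.2]
grip_width: 0.0434
grasp_force: 25.0
```

```bash
sed -i '/scene\|top"/d' t.py; cat >> t.py <<'E'
E
cat > t.py <<'E'
from h import *
o=env.get_obs(); p,P=cam("wrist"); h=cv2.cvtColor(p,cv2.COLOR_RGB2HSV)
red=((h[...,0]<8)|(h[...,0]>172))&(h[...,1]>150)&(h[...,2]>70)&(np.hypot(P[...,0]-.455,P[...,1]-.345)<.05)
print(o["time_s"],o["tool_rot"][2].round(1),o["force"].round(1),"Tz",o["wrist_torque"][2].round(3),"red",red.sum())
E
python3 t.py
```

```text
13.475 100.4 [ 1.2  0.2 -0.2] Tz 0.158 red 150
```

Emit:
drive_tool:
  moves: [0, 0, 0, 0.15, 38, 0, 0, 0, 0.3, 38, 0, 0, 0, 0.3, 38]

```text
time_s: 13.9
tool_pos: [0.4493, 0.2788, 0.0472]
tool_rot: [180.0, -0.0, 97.3]
force: [1.8, 0.5, 1.6]
grip_width: 0.043
grasp_force: 25.0
```

```bash
python3 t.py
```

```text
13.9 97.3 [1.8 0.5 1.6] Tz 0.265 red 148
```

Emit:
drive_tool:
  moves: [0, 0, 0, 0.15, 38, 0, 0, 0, 0.3, 38, 0, 0, 0, 0.3, 38]

```text
time_s: 14.32
tool_pos: [0.4493, 0.2788, 0.0472]
tool_rot: [180.0, -0.0, 94.2]
force: [0.6, 0.9, 1.1]
grip_width: 0.0437
grasp_force: 25.0
```

```bash
python3 t.py
```

```text
14.325 94.2 [0.6 0.9 1.1] Tz 0.194 red 150
```

Emit:
drive_tool:
  moves: [0, 0, 0, 0.15, 38, 0, 0, 0, 0.3, 38, 0, 0, 0, 0.3, 38]

```text
time_s: 14.75
tool_pos: [0.4493, 0.2788, 0.0472]
tool_rot: [180.0, -0.0, 91.2]
force: [1.6, 1.5, 0.9]
grip_width: 0.0435
grasp_force: 25.0
```

```bash
python3 t.py
```

```text
14.75 91.2 [1.6 1.5 0.9] Tz 0.071 red 150
```

Emit:
drive_tool:
  moves: [0, 0, 0, 0.15, 38, 0, 0, 0, 0.3, 38, 0, 0, 0, 0.3, 38]

```text
time_s: 15.18
tool_pos: [0.4492, 0.2788, 0.0472]
tool_rot: [180.0, -0.0, 88.2]
force: [1.3, 3.0, 0.6]
grip_width: 0.0434
grasp_force: 25.0
```

```bash
python3 t.py
```

```text
15.175 88.2 [1.3 3.  0.6] Tz 0.1 red 133
```

Emit:
drive_tool:
  moves: [0, 0, 0, 0.1, 38, 0, 0, 0, 0.2, 38, 0, 0, 0, 0.2, 38]

```text
time_s: 15.6
tool_pos: [0.4492, 0.2787, 0.0472]
tool_rot: [180.0, -0.0, 86.2]
force: [2.0, 2.3, 1.0]
grip_width: 0.0432
grasp_force: 25.0
```

```bash
python3 t.py
```

```text
15.6 86.2 [2.  2.3 1. ] Tz 0.107 red 132
```

Emit:
drive_tool:
  moves: [0, 0, 0, 0.15, 38, 0, 0, 0, 0.3, 38, 0, 0, 0, 0.3, 38]

```text
time_s: 16.02
tool_pos: [0.4493, 0.2788, 0.0472]
tool_rot: [180.0, -0.0, 83.2]
force: [2.4, 2.6, 1.9]
grip_width: 0.0435
grasp_force: 25.0
```

```bash
python3 t.py
```

```text
16.025 83.2 [2.4 2.6 1.9] Tz 0.066 red 88
```

```bash
cat >> t.py <<'E'
v,u=np.nonzero(red); print("bbox",u.min(),u.max(),v.min(),v.max(),"red xy",P[red].mean(0).round(4)) if len(u) else 0
blk=(h[...,2]<50)&(np.hypot(P[...,0]-.455,P[...,1]-.352)<.03)&(P[...,2]>.02)&(P[...,2]<.05)
d=np.array([.087,.996]); s=(P[blk][:,:2]-[.4489,.2783])@d; print("button",blk.sum(),np.percentile(s,[5,50,95]).round(4))
cv2.imwrite("last.png",p[...,::-1]); sl=p[120:190,u.mean().astype(int)] if len(u) else None
E
python3 t.py; python3 - <<'E'
import cv2,numpy as np
for f in ["pics/w5.png","last.png"]:
    p=cv2.imread(""+f)[...,::-1]; h=cv2.cvtColor(p,cv2.COLOR_RGB2HSV)
    r=((h[...,0]<8)|(h[...,0]>172))&(h[...,1]>150); v,u=np.nonzero(r[110:185,240:360]); print(len(u),u.min()+240,u.max()+240,v.min()+110,v.max()+110,p[110:185][v,u+240].mean(0))
E
```

```text
16.075 83.2 [2.2 2.3 0.7] Tz 0.011 red 88
bbox 271 288 154 159 red xy [0.4533 0.3331 0.0367]
button 468 [0.0577 0.0615 0.0653]
166 305 325 141 167 [113.94578313  23.18072289  20.10843373]
108 270 294 141 159 [105.82407407  20.39814815  17.56481481]
```

Emit:
drive_tool:
  moves: [0, 0, 0, 0.1, 38, 0, 0, 0, 0.1, 38]

```text
time_s: 16.38
tool_pos: [0.4493, 0.2788, 0.0472]
tool_rot: [180.0, -0.0, 82.2]
force: [1.7, 3.0, 2.0]
grip_width: 0.0434
grasp_force: 25.0
```

```bash
python3 t.py
```

```text
16.375 82.2 [1.7 3.  2. ] Tz -0.034 red 78
bbox 270 286 155 159 red xy [0.4537 0.333  0.037 ]
button 473 [0.0572 0.061  0.0646]
```

Emit:
drive_tool:
  moves: [0, 0, 0, 0.1, 38, 0, 0, 0, 0.1, 38]

```text
time_s: 16.68
tool_pos: [0.4493, 0.2788, 0.0472]
tool_rot: [180.0, -0.0, 81.2]
force: [2.2, 3.0, 1.6]
grip_width: 0.0434
grasp_force: 25.0
```

```bash
python3 t.py
```

```text
16.675 81.2 [2.2 3.  1.6] Tz 0.029 red 48
bbox 268 285 157 159 red xy [0.4534 0.3326 0.0371]
button 468 [0.0564 0.0602 0.0639]
```

Emit:
drive_tool:
  moves: [0, 0, 0, 0.1, 38, 0, 0, 0, 0.1, 38]

```text
time_s: 16.98
tool_pos: [0.4493, 0.2788, 0.0472]
tool_rot: [180.0, -0.0, 80.2]
force: [2.7, 2.5, 2.6]
grip_width: 0.0436
grasp_force: 25.0
```

```bash
python3 t.py
```

```text
16.975 80.2 [2.7 2.5 2.6] Tz 0.022 red 24
bbox 268 283 158 160 red xy [0.454  0.3321 0.0378]
button 468 [0.0554 0.0593 0.063 ]
```

Emit:
drive_tool:
  moves: [0, 0, 0, 0.1, 38, 0, 0, 0, 0.1, 38]

```text
time_s: 17.27
tool_pos: [0.4492, 0.2788, 0.0472]
tool_rot: [180.0, -0.0, 79.3]
force: [2.5, 2.3, 1.2]
grip_width: 0.0433
grasp_force: 25.0
```

```bash
python3 t.py
```

```text
17.275 79.3 [2.5 2.3 1.2] Tz 0.123 red 20
bbox 267 282 158 160 red xy [0.4541 0.332  0.0383]
button 472 [0.0551 0.059  0.0627]
```

Emit:
drive_tool:
  moves: [0, 0, 0, 0.05, 38, 0, 0, 0, 0.05, 38]

```text
time_s: 17.58
tool_pos: [0.4492, 0.2787, 0.0472]
tool_rot: [180.0, -0.0, 78.8]
force: [2.9, 3.4, 2.0]
grip_width: 0.0433
grasp_force: 25.0
```

```bash
python3 t.py
```

```text
17.575 78.8 [2.9 3.4 2. ] Tz 0.188 red 20
bbox 266 281 158 160 red xy [0.4541 0.332  0.0384]
button 472 [0.0551 0.059  0.0627]
```

The plunger travel has stopped changing, so it has fully dropped. I stop turning, let go and rise.

Emit:
drive_tool:
  moves: [0, 0, 0, 0, 45, 0, 0, 0, 0, 60, 0, 0, 0, 0, 80, 0, 0, 0, 0, 87, 0, 0, 0, 0, 87]
  squeeze: 5

```text
time_s: 18.25
tool_pos: [0.449, 0.2785, 0.047]
tool_rot: [-180.0, 0.0, 78.8]
force: [-0.2, -0.1, -0.1]
grip_width: 0.0771
grasp_force: 0.0
```

Emit:
drive_tool:
  moves: [0, 0, -0.5, 0, 87, 0, 0, -1.2, 0, 87, 0, 0, -2, 0, 87, -1, 0, -2.5, 0, 87, -1, 0, -2.5, 0, 87]

```text
time_s: 18.88
tool_pos: [0.4425, 0.2373, 0.1489]
tool_rot: [179.9, -0.1, 78.5]
force: [0.7, 0.5, -0.2]
grip_width: 0.0869
grasp_force: 0.0
```

```bash
python3 t.py; python3 - <<'E'
from h import *
p,P=cam("wrist"); save("w6",cv2.resize(p[0:240,160:440],None,fx=2.5,fy=2.5,interpolation=2))
X=P[...,:2]; z=P[...,2]
m=(np.hypot(X[...,0]-.437,X[...,1]-.156)<.045)&(z>.09)&(z<.11); q=P[m]; print(m.sum(),cv2.minEnclosingCircle(q[:,:2].astype(np.float32)) if m.any() else 0)
E
```

```text
18.875 78.5 [ 0.7  0.5 -0.2] Tz -0.01 red 5
bbox 272 276 103 103 red xy [0.4539 0.3318 0.0384]
button 212 [0.0543 0.0582 0.0621]
1451 ((0.4396492838859558, 0.16501323878765106), 0.03048308752477169)
```

View pics/w6.png

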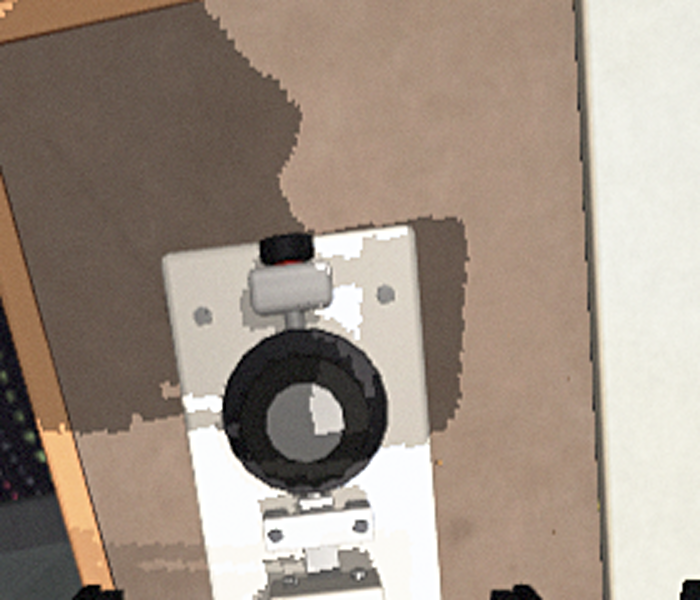

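The last view shows the button at (287,248) seated against the housing, with only a hairline of red at (290,263). I check the total travel by comparing with the earlier picture.

```bash
python3 - <<'E'
from h import *
m=env.camera_model("wrist"); K=np.array(m["K"]); C=np.array(m["tool_from_camera"])
def butt(f,pos,rot,box):
    p=cv2.imread(f); T=np.eye(4); T[:3,:3]=R.from_euler('xyz',rot,degrees=True).as_matrix(); T[:3,3]=pos; M=T@C
    v,u=np.mgrid[box[0]:box[1],box[2]:box[3]]; dk=p[box[0]:box[1],box[2]:box[3]].max(-1)<50
    n,l,s,c=cv2.connectedComponentsWithStats(dk.astype(np.uint8)); k=1+s[1:,4].argmax(); w=l==k
    ray=np.stack([(u-K[0,2])/K[0,0],(v-K[1,2])/K[1,1],np.ones_like(u)],-1)[w]@M[:3,:3].T
    X=M[:3,3]+ray*((.036-M[2,3])/ray[:,2])[:,None]
    s=(X[:,:2]-[.4489,.2783])@np.array([.087,.996]); print(f,w.sum(),np.percentile(s,[5,50,95]).round(4))
butt("pics/w5.png",[.4493,.2788,.0472],[180,0,105.3],(130,162,295,345))
butt("last.png",[.4425,.2373,.1489],[180,0,78.5],(88,112,255,292))
E
```

```text
pics/w5.png 470 [0.0593 0.0632 0.067 ]
last.png 217 [0.0545 0.0584 0.0625]
```

Emit:
drive_tool:
  moves: [-1, 0, -1, 0, 87, -2.4, 0, -1.5, 0, 87, -2.4, 0, -1.5, 0, 87, -2.4, 0, -1.5, 0, 87, -2.4, 0, -1.5, 0, 87]

```text
time_s: 19.6
tool_pos: [0.4221, 0.1466, 0.2062]
tool_rot: [-179.9, 0.1, 78.9]
force: [0.4, -1.1, 0.4]
grip_width: 0.0872
grasp_force: 0.0
```

```bash
python3 t.py; python3 - <<'E'
from h import *
p,P=cam("wrist"); z=P[...,2]
m=(np.hypot(P[...,0]-.437,P[...,1]-.156)<.045)&(z>.09)&(z<.11); q=P[m]; print(m.sum(),cv2.minEnclosingCircle(q[:,:2].astype(np.float32)),np.percentile(q[:,2],[5,50,95]))
h=cv2.cvtColor(p,cv2.COLOR_RGB2HSV); b=(h[...,0]>95)&(h[...,0]<125)&(h[...,1]>120)&(z>.034)&(z<.05); q=P[b]; 
if len(q): print(len(q),np.median(q,0))
E
```

```text
19.6 78.9 [ 0.4 -1.1  0.4] Tz -0.016 red 3
bbox 278 280 10 10 red xy [0.4547 0.3316 0.0388]
button 146 [0.0537 0.0577 0.0613]
3548 ((0.43811148405075073, 0.15436768531799316), 0.03246093541383743) [0.09894564 0.10058343 0.10198978]
94 [0.44149937 0.1897396  0.04274953]
```

The jar has slid 5 mm home and stands level. The pad has advanced about 8 mm, and the plunger is in its notch.

```bash
python3 -c "
from cell import env
print(env.sign_off())"
```

```text
the job is handed in; nothing more can be done
None
```

The honey jar stands upright in the clamp with the jaw closed on it, the plunger has dropped about 4.8 mm (5 mm is full) into its notch, the knob is released, and the job was handed in at about 20 s.

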